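Find the spent desiccant cartridge

ROBOT

A 6-joint arm with a two-finger parallel gripper is mounted at the origin on a cart in front of the work surface, level with it; the furniture and walls round the work are solid. World frame = base frame: x ahead of the robot, y to its left, z up, the work surface at z = 0. Lengths are in m, angles in rad, forces in N, time in s.
With the tool pointing down it reaches from about 0.3 to 0.875 m from the base axis. Payload 6.4 kg.
Tool frame: the origin (TCP) lies between the finger pads; the fingertips stand 19 mm ahead of it and the grasp point (between the pads) is the TCP (ctrl.tips_ahead is the z of the fingertips in the tool frame, in m); z points along the fingers, y is the line along which they close (so a half turn about z gives the same grasp; the last joint's range is limited). The gripper opens to 85 mm and grips with 20 to 120 N. Pads are 22 mm wide; open, the fingers measure 114 mm over their backs; the gripper's body (76 mm by 85 mm) begins 54 mm behind the grasp point. The pads swing forward as they close: fully open they stand 13 mm farther back than shut.
Start: joints at [1.053, 0.181, 1.607, -0, 1.354, -0.206], TCP at [0.176, 0.547, 0.25] pointing down, gripper open.
Joint ranges: [-2.99, 2.99], [-0.89, 2.07], [0.3, 2.58], [-1.14, 4.28], [0, 2.63], [-3.12, 3.12]. Speed limits (rad/s): [2.57, 2.57, 3.01, 3.14, 3.14, 3.14].

INTERFACE

Orientations are given as a unit quaternion [w, x, y, z].
In Python, from bench import readout, vision, ctrl gives the robot as it stands.
- The arm moves only by the tool play_rows, never from a script. Its arguments are lists of equal length, an entry for each row: "xyz": the shift along the tool's x, y, z in mm, a list of three; "rot": the turn, a rotation vector about the tool's x, y, z in rad, a list of three; "grip": the opening, from 0 (shut) to 1 (fully open). In form: {"xyz": [[x, y, z], ...], "rot": [[rx, ry, rz], ...], "grip": [grip, ...]}. A call has exactly 10 rows; each row is the pose to reach, as a shift and turn from the pose commanded when the call began, along the tool's axes at that moment; what a row does not reach only later rows make up. A row lasts 1/8 s, in which the tool goes at most 62.5 mm and 10.7 degrees, less where a joint would pass 70% of its speed; a pose out of reach is approached as far as the arm can. A call with a gripper value outside its range is refused whole. The fingers move at their own pace and stop on an object; the grip force is fixed at half the most. Time passes only in rows, so rows that repeat a pose let the fingers close, or fill a call up. It gives the time, the measured TCP pose, the force, the opening and the grip force at its end, in the units of the state.
- readout.get_obs(): the state, without advancing time (a new reading comes with each control period).
- vision.camera(name): name is "scene" or "top" or "wrist"; returns a dict with "color" (420x560x3 uint8, red, green, blue), "depth" (420x560 float32, m along the optical axis (not along the pixel's ray), 0 where there is no reading), "camera_matrix" (3x3 intrinsics, pixels), "extrinsics" (4x4, takes a point from camera to world coordinates); the wrist camera has in their place "hand_eye" (4x4, takes a point from camera to tool coordinates, whose origin is the TCP and whose axes are the flange's). Camera axes: x right, y down, z forward; pixel columns grow to the right and rows downward; lengths in m; the calibration is good to about 2 mm. A picture is of the moment at which its call begins: read the wrist's pose just before it.
- ctrl.hand_in(): hands the job in; it is judged then, once.
The state is a dict: "time_s": time; "q": joint angles; "dq": joint speeds; "joint_efforts": joint torques, N m; "eef_pos": TCP position; "eef_rot": TCP orientation; "wrist_force": force on the tool from outside, world axes, zero at the start; "torque": the same for the moment, N m; "opening": opening from 0.0 (shut) to 1.0 (fully open); "grasp_force": force on a finger pad.
Only numpy, scipy, OpenCV 4.12 (cv2) and the standard library are available. Lean on these libraries where they do the work, as an engineer would, in place of code of your own. Each camera call takes 0.05 s, during which the arm holds its last target. There are 200 camera calls.

TASK

One of the two plug-in cartridges in the dry-air block is spent, which makes it heavier. Pull both straight up out of their sprung sockets and stand them on opposite pans of the balance, let go and let it settle, then move whichever cartridge sank to the drying tray and leave the other on its pan, both standing upright. Set them down rather than dropping them, and leave the jars and the beaker where they stand.

Things in the scene. Friction and masses are not known exactly. Their poses are not given: they have to be found in the camera images.
- block: dry-air block, fixed: aluminium, 60 mm (x) by 150 mm (y), 34 mm tall; origin at the centre of its underside, z up. Two sockets in its top, at y = +35 and -35 mm. Below the top, plunger barrels and tails stand out up to 9 mm from the front and back faces, and hose barbs 20 mm from the two ends
- socket_left (a point): mouth of the socket at the block's +y end: square, 30 mm wide, 26 mm deep, z up. Two sprung balls (front and back) snap into a groove of the plug: a straight upward pull of about 8 to 12 N frees it in the first 5 mm of lift, then it slides out; it is clear after 24 mm
- socket_right (a point): the same at the block's -y end
- cartridge_1_mid (a point): plug-in cartridge, 62 mm tall: grey head 44 (its x) by 34 (its y) by 38 mm tall above a square steel plug 28 x 28 x 24 mm with a flat foot it can stand on. This point is its centre, 31 mm above the foot, 7 mm above the underside of the head; z up. Plugged in, the head rests on the block and the axes lie along the block's. One weighs 180-220 g, the other 72-88 g; either may be in either socket
- cartridge_2_mid (a point): the other one, alike: plug-in cartridge, 62 mm tall: grey head 44 (its x) by 34 (its y) by 38 mm tall above a square steel plug 28 x 28 x 24 mm with a flat foot it can stand on. This point is its centre, 31 mm above the foot, 7 mm above the underside of the head; z up. Plugged in, the head rests on the block and the axes lie along the block's.
- balance: rocker balance, fixed foot 90 mm (x) by 130 mm (y); origin at the centre of its underside. Its beam lies along its y axis, pivoted 40 mm up; it has a round steel pan 85 mm from the pivot at each end, fixed to the beam, so that the pans tilt with it
- pan_left (a point): centre of the floor of the pan at the balance's +y end, 51 mm up when level; z points up out of the pan. The pan is 76 mm across with a rim 4 mm above its floor (inner floor about 62 mm across). The loaded pan sinks about 8 mm and the other rises as much
- pan_right (a point): the same for the pan at the balance's -y end
- beam (a joint): tilt of the beam in rad, -0.09 to 0.09: 0 level (a soft spring holds it so when empty), positive = right pan (-y end) low, negative = left pan (+y end) low. Either cartridge alone takes it to the stop; with both on, the heavier one does
- tray_in (a point): centre of the inner floor of the drying tray, a fixed open aluminium tray 120 mm (its x) by 100 mm (its y) outside, 18 mm tall, walls 4 mm; z points up. The tray and the block swap sides of the bench from one start to another
- jar_r_a_mid (a point): bystander: glass sample jar, 57 mm diameter, 99 mm tall, beside the block; this point is its centre, half-way up
- jar_soy_short_mid (a point): bystander: short glass sample jar, 52 mm diameter, 79 mm tall, beside the block; this point is its centre, half-way up
- jar_cream_lid_mid (a point): bystander: larger glass sample jar, 67 mm diameter, 133 mm tall, in front of the balance; this point is its centre, half-way up
- beaker_100_mid (a point): bystander: small open glass beaker, 59 mm wide, 68 mm tall, in front of the tray; this point is its centre, half-way up
- cartridge_1: same cartridge, origin at the centre of its foot
- cartridge_2: same cartridge, origin at the centre of its foot

How it is judged:
On the way, in this order (a step that is already met when the one before it is completed fails the run):
1. one cartridge has been pulled clear of its socket (height (world z) of any of cartridge_1_mid, cartridge_2_mid above 0.08 m), for 0.1 s.
2. both cartridges stand on opposite pans, let go, and the heavier one has sunk (contact force between the fingers and cartridge_1 below 0.1 N and contact force between the fingers and cartridge_2 below 0.1 N and linear speed of each of cartridge_1, cartridge_2 below 0.03 m/s and (((x of cartridge_1_mid in the frame of pan_left between -0.03 and 0.03 m and y of cartridge_1_mid in the frame of pan_left between -0.03 and 0.03 m and z of cartridge_1_mid in the frame of pan_left between 0.02 and 0.042 m and angle between cartridge_1_mid's own z axis and vertical below 0.3 rad) and (x of cartridge_2_mid in the frame of pan_right between -0.03 and 0.03 m and y of cartridge_2_mid in the frame of pan_right between -0.03 and 0.03 m and z of cartridge_2_mid in the frame of pan_right between 0.02 and 0.042 m and angle between cartridge_2_mid's own z axis and vertical below 0.3 rad) and value of joint beam below -0.05 rad) or ((x of cartridge_1_mid in the frame of pan_right between -0.03 and 0.03 m and y of cartridge_1_mid in the frame of pan_right between -0.03 and 0.03 m and z of cartridge_1_mid in the frame of pan_right between 0.02 and 0.042 m and angle between cartridge_1_mid's own z axis and vertical below 0.3 rad) and (x of cartridge_2_mid in the frame of pan_left between -0.03 and 0.03 m and y of cartridge_2_mid in the frame of pan_left between -0.03 and 0.03 m and z of cartridge_2_mid in the frame of pan_left between 0.02 and 0.042 m and angle between cartridge_2_mid's own z axis and vertical below 0.3 rad) and value of joint beam above 0.05 rad))), for 0.3 s.
At the end, for the whole second after the job is handed in: the heavier cartridge stands upright (0.15 rad) on the tray floor, its centre within 50 (tray x) and 40 mm (tray y) of the tray's; the lighter one stands (0.3 rad) on either pan, its centre within 30 mm of the pan's in x and y; both at rest and let go (contact force between the fingers and cartridge_1 below 0.1 N and contact force between the fingers and cartridge_2 below 0.1 N and linear speed of each of cartridge_1, cartridge_2 below 0.03 m/s and ((x of cartridge_2_mid in the frame of pan_left between -0.03 and 0.03 m and y of cartridge_2_mid in the frame of pan_left between -0.03 and 0.03 m and z of cartridge_2_mid in the frame of pan_left between 0.02 and 0.042 m and angle between cartridge_2_mid's own z axis and vertical below 0.3 rad) or (x of cartridge_2_mid in the frame of pan_right between -0.03 and 0.03 m and y of cartridge_2_mid in the frame of pan_right between -0.03 and 0.03 m and z of cartridge_2_mid in the frame of pan_right between 0.02 and 0.042 m and angle between cartridge_2_mid's own z axis and vertical below 0.3 rad)) and x of cartridge_1_mid in the frame of tray_in between -0.05 and 0.05 m and y of cartridge_1_mid in the frame of tray_in between -0.04 and 0.04 m and z of cartridge_1_mid in the frame of tray_in between 0.02 and 0.042 m and angle between cartridge_1_mid's own z axis and vertical below 0.15 rad); the robot touches nothing.
It fails at once if a jar or the beaker is shifted by more than 30 mm or tipped by more than 0.3 rad ((distance of jar_r_a_mid from where it was at the start of the episode above 0.03 m or angle between jar_r_a_mid's own z axis and vertical above 0.3 rad) or (distance of jar_soy_short_mid from where it was at the start of the episode above 0.03 m or angle between jar_soy_short_mid's own z axis and vertical above 0.3 rad) or (distance of jar_cream_lid_mid from where it was at the start of the episode above 0.03 m or angle between jar_cream_lid_mid's own z axis and vertical above 0.3 rad) or (distance of beaker_100_mid from where it was at the start of the episode above 0.03 m or angle between beaker_100_mid's own z axis and vertical above 0.3 rad)).
It fails at once if a cartridge is dropped (falls free faster than 0.7 m/s, about 25 mm) ((linear speed of cartridge_1 above 0.7 m/s and contact force between the fingers and cartridge_1 below 0.1 N) or (linear speed of cartridge_2 above 0.7 m/s and contact force between the fingers and cartridge_2 below 0.1 N)).
It also fails if it takes over 72 s, if anything falls off the work surface, if the arm or the gripper's body presses on something with over 40 N, if the wrist force passes 120 N, or if a joint passes its speed limit or range.

## Working session

There is one attempt and no reset: what is moved stays moved. The work goes in short steps, Python scripts to look and compute and a tool call to move; the robot and the scene stay as the last step left them, time stands still between calls to the robot, and variables do not carry over. Pictures are saved under pics/ and viewed, at most 10 in all, crops included, and the job is handed in when it is done.

Besides the shell and the picture viewer there is one more tool, called after ">>>" as name(argument=value, ...) on one line, values as JSON. play_rows: Moves the arm, as the interface text tells. Its arguments: {"type":"object","properties":{"xyz":{"type":"array","items":{"type":"array","items":{"type":"number"}}},"rot":{"type":"array","items":{"type":"array","items":{"type":"number"}}},"grip":{"type":"array","items":{"type":"number"}}},"required":["xyz","rot","grip"]}

```bash
mkdir -p pics; python3 - <<'E'
from bench import readout, vision, ctrl
import cv2,numpy as np
for n in("top","scene"):
    c=vision.camera(n); cv2.imwrite(f"pics/{n}0.png",c["color"][:,:,::-1]); np.savez(f"{n}0.npz",**c)
    print(c["camera_matrix"],c["extrinsics"])
o=readout.get_obs(); print(o)
E
```

```text
[[546.74606991   0.         281.5199021 ]
 [  0.         546.74606991 213.64055737]
 [  0.           0.           1.        ]] [[-0.02898459 -0.97339795  0.22728026  0.1693607 ]
 [-0.99957745  0.02772648 -0.00872685  0.01045709]
 [ 0.00219301 -0.22743717 -0.97379029  1.63915657]
 [ 0.          0.          0.          1.        ]]
[[428.72996718   0.         276.48936966]
 [  0.         428.72996718 208.49105959]
 [  0.           0.           1.        ]] [[ 0.58916427 -0.58283759  0.55963006 -0.11116736]
 [-0.80800355 -0.42157338  0.41158978 -0.47237292]
 [-0.00396485 -0.69467707 -0.71931082  0.85719316]
 [ 0.          0.          0.          1.        ]]
{'time_s': 0.1, 'q': array([ 1.05269335e+00,  1.81517147e-01,  1.60785226e+00, -3.49330212e-06,
        1.35382426e+00, -2.06280581e-01]), 'dq': array([-0.00119967, -0.00097743, -0.0021437 , -0.00022047, -0.00037188,
        0.00021931]), 'joint_efforts': array([ 8.31742568e-07, -4.45877981e+01, -3.52240634e+01, -4.05297378e-04,
        4.15507136e-03,  5.24849540e-06]), 'eef_pos': array([0.17615222, 0.54688002, 0.24947283]), 'eef_rot': array([-2.82044142e-04,  1.55279886e-01,  9.87870192e-01, -7.49175087e-04]), 'wrist_force': array([ 0.76301605, -0.19865117, -0.59684689]), 'torque': array([-0.00087259, -0.0534958 , -0.00293288]), 'grasp_force': 0.0, 'opening': 1.0023421803243888}
```

View pics/top0.png

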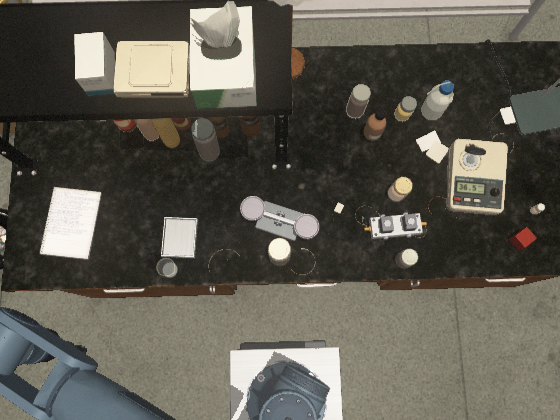

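View pics/scene0.png

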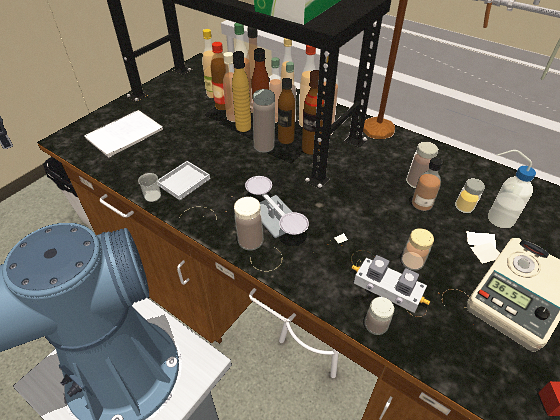

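The top view shows the block near (397,226), the balance with pans at (252,208) and (306,226), the tray at (180,237), the beaker at (167,268), and jars at (279,250), (407,258) and (401,188). I'll enlarge the block and balance and convert pixels to positions.

```bash
cat > h.py <<'E'
import numpy as np,cv2
from scipy.spatial.transform import Rotation as R
def px(c,u,v,d=None,z=None):
    K=c["camera_matrix"];E=c["extrinsics"]
    r=np.array([(u-K[0,2])/K[0,0],(v-K[1,2])/K[1,1],1.])
    if z is not None:
        w=E[:3,:3]@r; return E[:3,3]+w*(z-E[2,3])/w[2]
    if d is None: d=c["depth"][int(round(v)),int(round(u))]
    return E[:3,:3]@(r*d)+E[:3,3]
def toolR(o):
    w,x,y,z=o["eef_rot"]; return R.from_quat([x,y,z,w])
E
python3 - <<'E'
from h import *
c=np.load("top0.npz")
im=c["color"][:,:,::-1]
a=cv2.resize(im[180:280,140:330],None,fx=4,fy=4,interpolation=cv2.INTER_CUBIC)
b=cv2.resize(im[180:280,340:440],None,fx=6,fy=6,interpolation=cv2.INTER_CUBIC)
cv2.imwrite("pics/cA.png",a);cv2.imwrite("pics/cB.png",b)
for n,u,v in [("cartL",387,223),("cartR",410,222),("panL",252,208),("panR",306,226),("tray",180,237),("beaker",167,268),("jarcream",279,250),("jars",407,258),("jarr",401,186),("post",283,140),("shelfedge",285,110),("shelf2",200,105)]: print(n,px(c,u,v).round(3))
E
```

```text
cartL [ 0.498 -0.312  0.071]
cartR [ 0.501 -0.381  0.065]
panL [0.56  0.084 0.051]
panR [ 0.501 -0.075  0.048]
tray [0.487 0.307 0.003]
beaker [ 0.394  0.345 -0.   ]
jarcream [0.417 0.007 0.134]
jars [ 0.392 -0.361  0.079]
jarr [ 0.604 -0.357  0.091]
post [ 0.721 -0.013  0.187]
shelfedge [ 0.701 -0.016  0.438]
shelf2 [0.704 0.18  0.471]
```

View pics/cA.png

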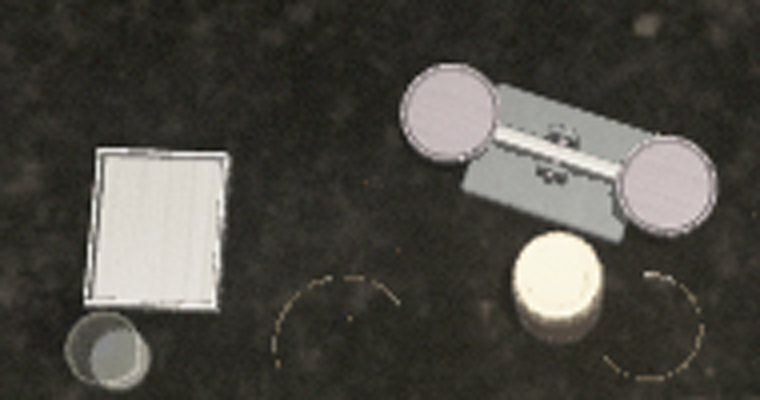

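View pics/cB.png

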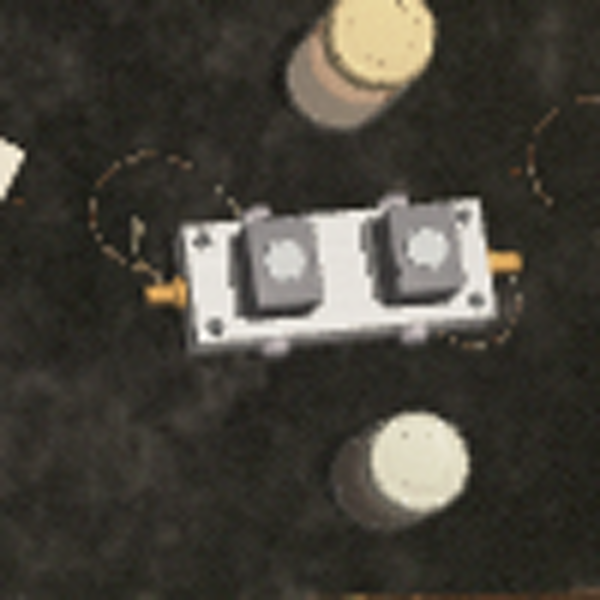

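The crops put the cartridge caps at about (387.7,223.5) and (411.8,221.7) in full-image pixels. The pans are at (252.25,208.25) and (306.75,226.5), and the tray centre is at (179.4,237.3).

```bash
cat >> h.py <<'E'
def go(o,p,ydir):
    """shift(mm)/rotvec in tool axes to reach world p, tool down, tool y along +-ydir (2D)"""
    T=toolR(o); best=None
    for s in(1,-1):
        y=np.array([s*ydir[0],s*ydir[1],0]);y/=np.linalg.norm(y);z=np.array([0,0,-1.]);x=np.cross(y,z)
        r=(T.inv()*R.from_matrix(np.c_[x,y,z])).as_rotvec()
        if best is None or np.linalg.norm(r)<np.linalg.norm(best): best=r
    return (T.inv().apply(np.array(p)-o["eef_pos"])*1000).round(1),best.round(3)
E
python3 - <<'E'
from h import *
from bench import readout
c=np.load("top0.npz")
f=lambda cx,cy,z:px(c,340+cx/6,180+cy/6,z=z)
L=f(286,261,.073);Rr=f(431,250,.073);print("carts",L,Rr)
for p in [(182,228),(481,199),(496,317),(190,350)]: print("blk",f(*p,.034).round(4))
print("pans",px(c,252.25,208.25,z=.051),px(c,306.75,226.5,z=.051))
print("tray",px(c,179.4,237.3,z=.018))
yd=L-Rr;yd/=np.linalg.norm(yd);xd=np.array([yd[1],-yd[0]]);print(yd,xd,np.linalg.norm(L-Rr))
o=readout.get_obs();print(toolR(o).as_matrix().round(3));print(go(o,[L[0],L[1],.2],xd))
E
```

```text
carts [ 0.49638221 -0.31366057  0.073     ] [ 0.49984984 -0.38494874  0.073     ]
blk [ 0.5229 -0.2708  0.034 ]
blk [ 0.5336 -0.4221  0.034 ]
blk [ 0.473  -0.4244  0.034 ]
blk [ 0.4607 -0.2707  0.034 ]
pans [0.55906546 0.08321039 0.051     ] [ 0.49873773 -0.07746581  0.051     ]
tray [0.48331778 0.30563279 0.018     ]
[-0.04858503  0.99881905  0.        ] [0.99881905 0.04858503] 0.0713724637382748
[[-0.952  0.307 -0.001]
 [ 0.307  0.952 -0.001]
 [ 0.    -0.002 -1.   ]]
(array([-568.8, -720.7,   50.4]), array([-2.00e-03,  1.00e-03,  1.21e+00]))
```

>>> play_rows(xyz=[[-35,-45,0],[-70,-90,0],[-105,-135,0],[-140,-180,0],[-175,-225,0],[-210,-270,0],[-245,-315,0],[-280,-360,0],[-315,-405,0],[-350,-450,0]], rot=[[0,0,0.1],[0,0,0.2],[0,0,0.3],[0,0,0.4],[0,0,0.5],[0,0,0.6],[0,0,0.7],[0,0,0.8],[0,0,0.9],[0,0,1.0]], grip=[0.8,0.8,0.8,0.8,0.8,0.8,0.8,0.8,0.8,0.8])

```text
time_s: 1.35
eef_pos: [0.3716, 0.0097, 0.2503]
eef_rot: [0.0, 0.611, 0.791, 0.0]
wrist_force: [1.2, 1.0, 0.1]
opening: 0.798
grasp_force: 0.0
```

```bash
python3 - <<'E'
from h import *
from bench import readout
o=readout.get_obs();print(o["time_s"],o["eef_pos"],o["q"])
print(go(o,[.497,-.314,.2],[1,.065]))
E
```

```text
1.35 [0.37161828 0.00974241 0.25034049] [-2.96407253e-01 -3.19049254e-01  2.07599664e+00  2.10622565e-04
  1.38388700e+00 -5.51697552e-01]
(array([-344.9,   39.5,   50.4]), array([0.001, 0.   , 0.19 ]))
```

>>> play_rows(xyz=[[-45,5,0],[-90,10,0],[-135,15,5],[-180,20,10],[-225,25,20],[-270,30,30],[-310,35,40],[-345,40,45],[-345,40,45],[-345,40,45]], rot=[[0,0,0.04],[0,0,0.08],[0,0,0.12],[0,0,0.16],[0,0,0.19],[0,0,0.19],[0,0,0.19],[0,0,0.19],[0,0,0.19],[0,0,0.19]], grip=[0.8,0.8,0.8,0.8,0.8,0.8,0.8,0.8,0.8,0.8])

```text
time_s: 2.6
eef_pos: [0.498, -0.3109, 0.2047]
eef_rot: [-0.001, 0.682, 0.731, 0.0]
wrist_force: [-0.5, -1.0, 0.9]
opening: 0.798
grasp_force: 0.0
```

```bash
cat >> h.py <<'E'
def wshot(name):
    from bench import readout,vision
    o=readout.get_obs();c=dict(vision.camera("wrist"))
    T=np.eye(4);T[:3,:3]=toolR(o).as_matrix();T[:3,3]=o["eef_pos"];c["extrinsics"]=T@c["hand_eye"]
    cv2.imwrite(f"pics/{name}.png",c["color"][:,:,::-1]);np.savez(name+".npz",**c);return o,c
E
python3 - <<'E'
from h import *
o,c=wshot("w1");print(o["eef_pos"],o["wrist_force"])
E
```

```text
[ 0.49804142 -0.31090893  0.20472037] [-0.49648897 -1.01050534  0.91767084]
```

View pics/w1.png

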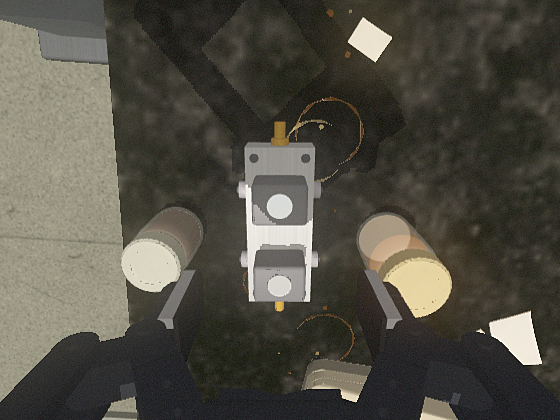

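The wrist view shows the caps of the left and right cartridges at (280,206) and (280,286). The block is squared up with the gripper.

```bash
python3 - <<'E'
from h import *
from bench import readout
c=np.load("w1.npz");o=readout.get_obs()
for u,v in[(280,206),(280,286)]:
    print(px(c,u,v),px(c,u,v,z=.074))
for u,v in [(245,143),(314,143),(249,301),(311,301)]: print(px(c,u,v,z=.034))
p=px(c,280,206); print(go(o,[p[0],p[1],.058],[1,.065]))
E
```

```text
[ 0.49774109 -0.31005223  0.07252891] [ 0.49770712 -0.30958493  0.074     ]
[ 0.50257195 -0.38093037  0.07104668] [ 0.50244843 -0.37918034  0.074     ]
[ 0.4655948  -0.26898417  0.034     ]
[ 0.52329754 -0.2650814   0.034     ]
[ 0.47502457 -0.4215476   0.034     ]
[ 0.53548243 -0.41745739  0.034     ]
(array([  0.5,  -0.3, 147.1]), array([-0.001, -0.001,  0.005]))
```

>>> play_rows(xyz=[[0,0,40],[0,0,80],[0,0,110],[0,0,130],[0,0,147],[0,0,147],[0,0,147],[0,0,147],[0,0,147],[0,0,147]], rot=[[0,0,0],[0,0,0],[0,0,0],[0,0,0],[0,0,0],[0,0,0],[0,0,0],[0,0,0],[0,0,0],[0,0,0]], grip=[0.8,0.8,0.8,0.8,0.8,0.8,0.3,0.3,0.3,0.3])

```text
time_s: 3.9
eef_pos: [0.4987, -0.3124, 0.0597]
eef_rot: [0.001, 0.682, 0.731, -0.0]
wrist_force: [-2.9, 0.8, 6.8]
opening: 0.508
grasp_force: 61.7
```

>>> play_rows(xyz=[[0,0,-2],[0,0,-4],[0,0,-7],[0,0,-12],[0,0,-20],[0,0,-30],[0,0,-60],[0,0,-90],[0,0,-130],[0,0,-140]], rot=[[0,0,0],[0,0,0],[0,0,0],[0,0,0],[0,0,0],[0,0,0],[0,0,0],[0,0,0],[0,0,0],[0,0,0]], grip=[0.3,0.3,0.3,0.3,0.3,0.3,0.3,0.3,0.3,0.3])

```text
time_s: 5.15
eef_pos: [0.5001, -0.3129, 0.2026]
eef_rot: [0.003, 0.682, 0.731, 0.0]
wrist_force: [0.4, -0.2, -1.6]
opening: 0.504
grasp_force: 63.3
```

```bash
python3 - <<'E'
from h import *
from bench import readout,vision
o=readout.get_obs();print(o["eef_pos"],o["wrist_force"],o["joint_efforts"],o["grasp_force"],o["opening"])
for i in range(4):
    vision.camera("wrist");print(readout.get_obs()["wrist_force"])
print(go(o,[.559,.083,.2],[1,.065]))
E
```

```text
[ 0.50010909 -0.31285872  0.20256276] [ 0.36771646 -0.16818927 -1.59922877] [ 1.28509775e-01 -4.72715557e+01 -3.40258133e+01  6.84741113e-03
  1.42219621e-01 -1.16168161e-05] 63.31382989883423 0.5039583487404047
[ 0.28501607 -0.75071979  0.27789679]
[-0.64362746 -0.7763455  -1.52754964]
[ 0.1728514  -0.30862055 -1.32765383]
[ 0.36558122  0.62747792 -1.50884652]
(array([390.8,  86.1,   1. ]), array([0.005, 0.005, 0.004]))
```

```bash
python3 - <<'E'
from h import *
from bench import readout,vision
f=[]
for i in range(16):
    vision.camera("wrist");f.append(readout.get_obs()["wrist_force"][2])
print(np.mean(f),np.std(f))
o=readout.get_obs();print(o["eef_pos"],go(o,[.559,.083,.2],[.936,-.351]))
E
```

```text
-0.9476627880208814 0.5511565274692046
[ 0.49850281 -0.31166323  0.19835562] (array([389.6,  87.6,  -1.7]), array([0.   , 0.   , 0.428]))
```

This cartridge weighs about 0.95 N, so it is probably the light one. I'll carry it to the left pan.

>>> play_rows(xyz=[[25,5,0],[70,15,0],[120,27,0],[170,38,0],[220,49,0],[270,60,0],[320,72,0],[360,81,0],[390,88,0],[390,88,0]], rot=[[0,0,0.03],[0,0,0.08],[0,0,0.14],[0,0,0.2],[0,0,0.26],[0,0,0.32],[0,0,0.37],[0,0,0.41],[0,0,0.428],[0,0,0.428]], grip=[0.3,0.3,0.3,0.3,0.3,0.3,0.3,0.3,0.3,0.3])

```text
time_s: 7.4
eef_pos: [0.5594, 0.0855, 0.1983]
eef_rot: [-0.0, 0.821, 0.571, 0.0]
wrist_force: [0.4, 0.2, -0.7]
opening: 0.505
grasp_force: 63.3
```

```bash
python3 - <<'E'
from h import *
o,c=wshot("w2");print(o["eef_pos"],go(o,[.559,.083,.110],[.936,-.351]))
from bench import vision
s=vision.camera("scene");np.savez("s2.npz",**s)
a=c["color"][:,:,::-1];b=cv2.resize(s["color"][130:270,200:340,::-1],(420,420))
cv2.imwrite("pics/m2.png",cv2.resize(np.hstack([a,b]),(800,343)))
E
```

```text
[0.55937079 0.08553851 0.19834461] (array([-2.5,  0.5, 88.3]), array([ 0.   , -0.   ,  0.003]))
```

View pics/m2.png

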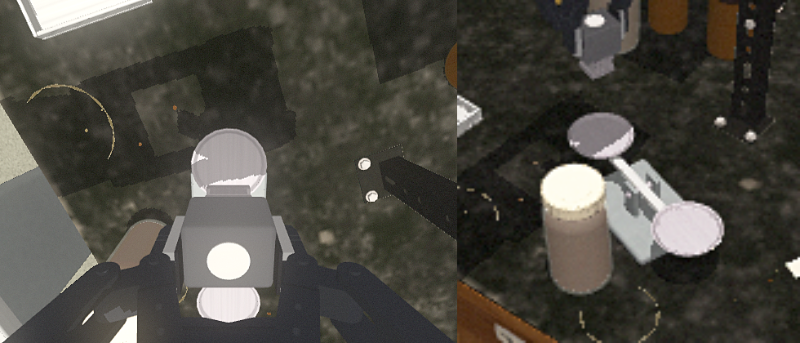

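The wrist view shows the pan under the gripper centred near (279,200) at full scale, and the cartridge hangs upright.

```bash
python3 - <<'E'
from h import *
from bench import readout
c=np.load("w2.npz");o=readout.get_obs()
g=np.array
# fit pan circle edges: left/right (191..266 => x), top 128, in scaled px
for u,v in[(191,165),(266,165),(228,128)]: print(px(c,u/.8163,v/.8163,z=.055))
P=(px(c,191/.8163,165/.8163,z=.055)+px(c,266/.8163,165/.8163,z=.055))/2;print(P)
print(px(c,228/.8163,261/.8163,z=o["eef_pos"][2]+.013))
E
```

```text
[0.52451251 0.09876549 0.055     ]
[0.59359878 0.07297656 0.055     ]
[0.57134405 0.12020982 0.055     ]
[0.55905565 0.08587102 0.055     ]
[0.55932635 0.08809339 0.21125166]
```

>>> play_rows(xyz=[[0,0,20],[0,0,45],[0,0,65],[0,0,80],[0,0,90],[0,0,95],[0,0,98],[0,0,100],[0,0,102],[0,0,103]], rot=[[0,0,0],[0,0,0],[0,0,0],[0,0,0],[0,0,0],[0,0,0],[0,0,0],[0,0,0],[0,0,0],[0,0,0]], grip=[0.3,0.3,0.3,0.3,0.3,0.3,0.3,0.3,0.3,0.3])

```text
time_s: 8.75
eef_pos: [0.5595, 0.0836, 0.0955]
eef_rot: [0.0, 0.822, 0.57, 0.0]
wrist_force: [0.9, -0.2, 0.3]
opening: 0.503
grasp_force: 63.4
```

```bash
python3 - <<'E'
from h import *
from bench import readout,vision
o=readout.get_obs();print(o["eef_pos"],o["wrist_force"])
s=vision.camera("scene")
b=cv2.resize(s["color"][140:270,200:340,::-1],(700,650)[:2],interpolation=cv2.INTER_CUBIC)
cv2.imwrite("pics/m3.png",cv2.resize(b,(640,594)))
for i in range(6): vision.camera("wrist");print(readout.get_obs()["wrist_force"][2])
E
```

```text
[0.55954966 0.08358113 0.09545635] [ 0.86383825 -0.16698986  0.29710159]
-0.7888537450074478
-0.738224437142021
-1.3527995738057461
-0.3638590794045044
-0.14876575556562666
-1.1875575923495032
```

View pics/m3.png

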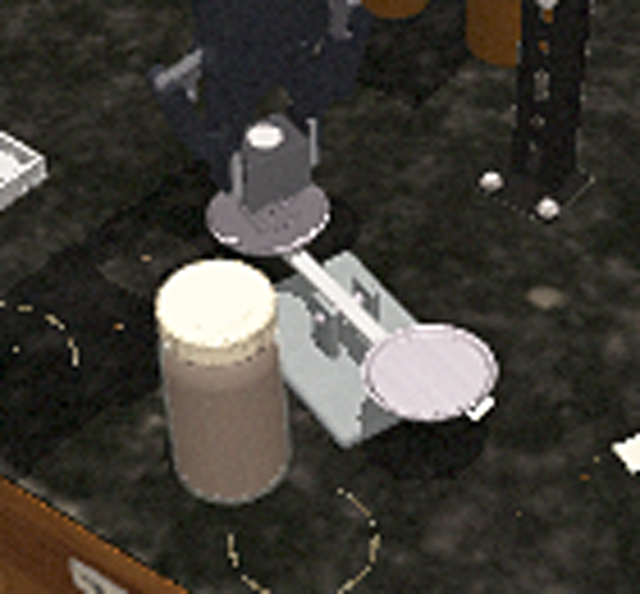

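It's just over the left pan, with almost no load on it yet. I'll go a few mm lower, then open gently and hold.

>>> play_rows(xyz=[[0,0,1],[0,0,2],[0,0,3],[0,0,3.5],[0,0,3.5],[0,0,3.5],[0,0,3.5],[0,0,3.5],[0,0,3.5],[0,0,3.5]], rot=[[0,0,0],[0,0,0],[0,0,0],[0,0,0],[0,0,0],[0,0,0],[0,0,0],[0,0,0],[0,0,0],[0,0,0]], grip=[0.3,0.3,0.3,0.3,0.3,0.54,0.58,0.65,0.72,0.8])

```text
time_s: 10.35
eef_pos: [0.5593, 0.0835, 0.0916]
eef_rot: [-0.0, 0.822, 0.569, -0.0]
wrist_force: [-0.6, 0.6, -0.4]
opening: 0.799
grasp_force: 0.0
```

>>> play_rows(xyz=[[0,0,-5],[0,0,-15],[0,0,-30],[0,0,-50],[0,0,-80],[0,0,-110],[0,0,-120],[0,0,-120],[0,0,-120],[0,0,-120]], rot=[[0,0,0],[0,0,0],[0,0,0],[0,0,0],[0,0,0],[0,0,0],[0,0,0],[0,0,0],[0,0,0],[0,0,0]], grip=[0.8,0.8,0.8,0.8,0.8,0.8,0.8,0.8,0.8,0.8])

```text
time_s: 11.6
eef_pos: [0.5586, 0.0835, 0.2104]
eef_rot: [-0.001, 0.822, 0.569, -0.001]
wrist_force: [0.8, -0.7, -0.1]
opening: 0.802
grasp_force: 0.0
```

```bash
python3 - <<'E'
from h import *
o,c=wshot("w4");print(o["eef_pos"],go(o,[.5025,-.380,.205],[1,.065]))
from bench import vision
s=vision.camera("scene")
a=c["color"][:,:,::-1];b=cv2.resize(s["color"][130:270,200:340,::-1],(420,420))
cv2.imwrite("pics/m4.png",cv2.resize(np.hstack([a,b]),(800,343)))
E
```

```text
[0.5586339  0.0835489  0.21039958] (array([-453.7,  110.3,    5.5]), array([-0.002,  0.   , -0.424]))
```

View pics/m4.png

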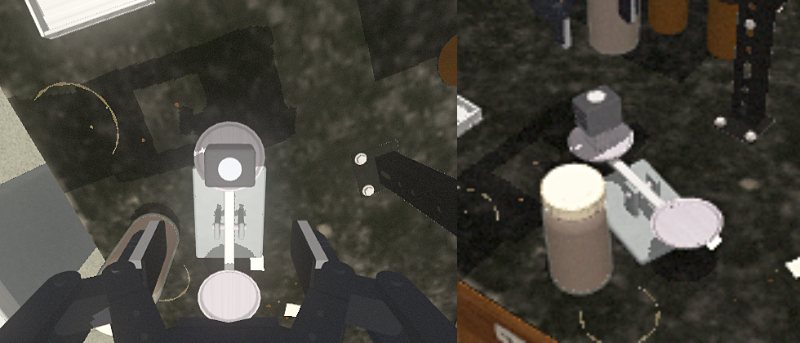

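The cartridge stands near the centre of the left pan (cap at (229,169) in the composite), and the right pan is raised. Next I'll fetch the right cartridge.

>>> play_rows(xyz=[[-30,7,0],[-80,19,0],[-135,33,0],[-190,46,0],[-245,60,0],[-300,73,0],[-350,85,0],[-400,97,0],[-435,106,5],[-454,110,5]], rot=[[0,0,-0.03],[0,0,-0.08],[0,0,-0.13],[0,0,-0.18],[0,0,-0.23],[0,0,-0.28],[0,0,-0.33],[0,0,-0.38],[0,0,-0.42],[0,0,-0.424]], grip=[0.8,0.8,0.8,0.8,0.8,0.8,0.8,0.8,0.8,0.8])

```text
time_s: 12.95
eef_pos: [0.502, -0.3817, 0.2057]
eef_rot: [-0.001, 0.684, 0.729, 0.0]
wrist_force: [0.0, -0.1, -0.4]
opening: 0.801
grasp_force: 0.0
```

```bash
python3 - <<'E'
from h import *
import numpy as np
c4=np.load("w4.npz")
print("cart",px(c4,229/.8163,169/.8163,z=.106),"pan",(px(c4,194/.8163,158/.8163,z=.05)+px(c4,265/.8163,158/.8163,z=.05))/2)
o,c=wshot("w5");print(o["eef_pos"])
# cap: brightest white blob near centre
g=c["color"].min(axis=2); P=[]
n,l,s,ct=cv2.connectedComponentsWithStats((g>200).astype(np.uint8))
for i in range(1,n):
    if s[i,4]>60: 
        u,v=ct[i]; print(ct[i].round(1),s[i,4],px(c,u,v).round(4))
print(go(o,[.5025,-.380,.058],[1,.065]))
E
```

```text
cart [0.56134039 0.09164222 0.106     ] pan [0.55971875 0.08570162 0.05      ]
[ 0.50198669 -0.38166995  0.20571291]
[274.6  77.9] 2648 [ 0.4916 -0.287   0.0333]
[277.1 100.3] 523 [ 0.4945 -0.3042  0.0069]
[273.3 221.7] 793 [ 0.4973 -0.3957  0.0693]
[280.1 204.6] 476 [ 0.5017 -0.3805  0.0712]
[520.9 289.2] 3256 [ 7.686e-01 -4.821e-01  4.000e-04]
(array([  1.4,   0.8, 147.7]), array([-0.001, -0.001, -0.002]))
```

>>> play_rows(xyz=[[0,0,40],[1,1,80],[1,1,110],[1,1,130],[1,1,148],[1,1,148],[1,1,148],[1,1,148],[1,1,148],[1,1,148]], rot=[[0,0,0],[0,0,0],[0,0,0],[0,0,0],[0,0,0],[0,0,0],[0,0,0],[0,0,0],[0,0,0],[0,0,0]], grip=[0.8,0.8,0.8,0.8,0.8,0.8,0.3,0.3,0.3,0.3])

```text
time_s: 14.25
eef_pos: [0.5034, -0.38, 0.0605]
eef_rot: [0.0, 0.684, 0.73, -0.001]
wrist_force: [-4.4, -0.2, 4.5]
opening: 0.503
grasp_force: 62.1
```

>>> play_rows(xyz=[[0,0,-2],[0,0,-4],[0,0,-7],[0,0,-12],[0,0,-20],[0,0,-30],[0,0,-60],[0,0,-90],[0,0,-130],[0,0,-140]], rot=[[0,0,0],[0,0,0],[0,0,0],[0,0,0],[0,0,0],[0,0,0],[0,0,0],[0,0,0],[0,0,0],[0,0,0]], grip=[0.3,0.3,0.3,0.3,0.3,0.3,0.3,0.3,0.3,0.3])

```text
time_s: 15.5
eef_pos: [0.5062, -0.3806, 0.2039]
eef_rot: [0.005, 0.684, 0.73, 0.0]
wrist_force: [0.3, -0.2, -2.4]
opening: 0.504
grasp_force: 63.5
```

```bash
python3 - <<'E'
from h import *
from bench import readout,vision
f=[]
for i in range(12):
    vision.camera("wrist");f.append(readout.get_obs()["wrist_force"][2])
print(np.mean(f),np.std(f))
o=readout.get_obs();print(o["eef_pos"],go(o,[.499,-.077,.2],[.936,-.351]))
E
```

```text
-1.854497078214728 0.6054070799705839
[ 0.50365067 -0.37901918  0.19814879] (array([301.7,  14.9,  -1.6]), array([-0.001, -0.001,  0.424]))
```

This one reads 1.85 N, so it is the heavy one. I'll take it to the right pan.

>>> play_rows(xyz=[[20,1,0],[60,3,0],[100,5,0],[140,7,0],[180,9,0],[220,11,0],[260,13,0],[290,14,0],[302,15,0],[302,15,0]], rot=[[0,0,0.03],[0,0,0.08],[0,0,0.14],[0,0,0.2],[0,0,0.26],[0,0,0.32],[0,0,0.37],[0,0,0.41],[0,0,0.424],[0,0,0.424]], grip=[0.3,0.3,0.3,0.3,0.3,0.3,0.3,0.3,0.3,0.3])

```text
time_s: 17.35
eef_pos: [0.4993, -0.0766, 0.1989]
eef_rot: [0.0, 0.822, 0.57, 0.0]
wrist_force: [-0.1, 0.9, -2.1]
opening: 0.501
grasp_force: 63.5
```

```bash
python3 - <<'E'
from h import *
o,c=wshot("w6")
c4=np.load("w4.npz");print("panR raised",px(c4,229/.8163,296/.8163,z=.062))
print(o["eef_pos"],go(o,[.4995,-.076,.0935],[.936,-.351]))
E
```

```text
panR raised [ 0.50078437 -0.06963893  0.062     ]
[ 0.49932272 -0.07656478  0.19891609] (array([ 6.000e-01, -1.000e-01,  1.054e+02]), array([0.   , 0.   , 0.001]))
```

>>> play_rows(xyz=[[1,0,25],[2,0,55],[2,0,75],[2,0,85],[2,0,88],[2,0,91],[2,0,94],[2,0,97],[2,0,99],[2,0,101]], rot=[[0,0,0],[0,0,0],[0,0,0],[0,0,0],[0,0,0],[0,0,0],[0,0,0],[0,0,0],[0,0,0],[0,0,0]], grip=[0.3,0.3,0.3,0.3,0.3,0.3,0.3,0.3,0.3,0.3])

```text
time_s: 18.65
eef_pos: [0.5, -0.075, 0.0979]
eef_rot: [0.0, 0.822, 0.57, 0.0]
wrist_force: [-0.4, -1.0, -0.8]
opening: 0.504
grasp_force: 63.4
```

>>> play_rows(xyz=[[0,0,1.5],[0,0,3],[0,0,4],[0,0,5.5],[0,0,5.5],[0,0,5.5],[0,0,5.5],[0,0,5.5],[0,0,5.5],[0,0,5.5]], rot=[[0,0,0],[0,0,0],[0,0,0],[0,0,0],[0,0,0],[0,0,0],[0,0,0],[0,0,0],[0,0,0],[0,0,0]], grip=[0.3,0.3,0.3,0.3,0.3,0.3,0.3,0.3,0.3,0.3])

```text
time_s: 19.9
eef_pos: [0.5001, -0.0751, 0.0945]
eef_rot: [0.0, 0.822, 0.57, -0.0]
wrist_force: [-8.5, 0.1, 20.5]
opening: 0.504
grasp_force: 66.4
```

It's on the stop, pressing with 20 N. I'll ease up a little, open and retreat.

>>> play_rows(xyz=[[0,0,-1],[0,0,-1.5],[0,0,-1.5],[0,0,-1.5],[0,0,-1.5],[0,0,-1.5],[0,0,-1.5],[0,0,-1.5],[0,0,-1.5],[0,0,-1.5]], rot=[[0,0,0],[0,0,0],[0,0,0],[0,0,0],[0,0,0],[0,0,0],[0,0,0],[0,0,0],[0,0,0],[0,0,0]], grip=[0.3,0.3,0.5,0.52,0.55,0.58,0.65,0.72,0.8,0.8])

```text
time_s: 21.15
eef_pos: [0.4998, -0.0749, 0.0938]
eef_rot: [0.0, 0.822, 0.57, -0.0]
wrist_force: [0.9, 0.5, -0.3]
opening: 0.802
grasp_force: 0.0
```

>>> play_rows(xyz=[[0,0,-5],[0,0,-15],[0,0,-30],[0,0,-50],[0,0,-80],[0,0,-110],[0,0,-120],[0,0,-120],[0,0,-120],[0,0,-120]], rot=[[0,0,0],[0,0,0],[0,0,0],[0,0,0],[0,0,0],[0,0,0],[0,0,0],[0,0,0],[0,0,0],[0,0,0]], grip=[0.8,0.8,0.8,0.8,0.8,0.8,0.8,0.8,0.8,0.8])

```text
time_s: 22.4
eef_pos: [0.4992, -0.0747, 0.2126]
eef_rot: [-0.001, 0.822, 0.57, -0.001]
wrist_force: [-0.3, -0.3, 0.2]
opening: 0.797
grasp_force: 0.0
```

```bash
python3 - <<'E'
from h import *
from bench import vision
o,c=wshot("w7");print(o["time_s"],o["eef_pos"])
s=vision.camera("scene");t=vision.camera("top");np.savez("t7.npz",**t)
a=c["color"][:,:,::-1];b=cv2.resize(s["color"][130:270,200:340,::-1],(420,420))
cv2.imwrite("pics/m7.png",cv2.resize(np.hstack([a,b]),(800,343)))
E
```

```text
22.4 [ 0.49917868 -0.07466717  0.21256776]
```

View pics/m7.png

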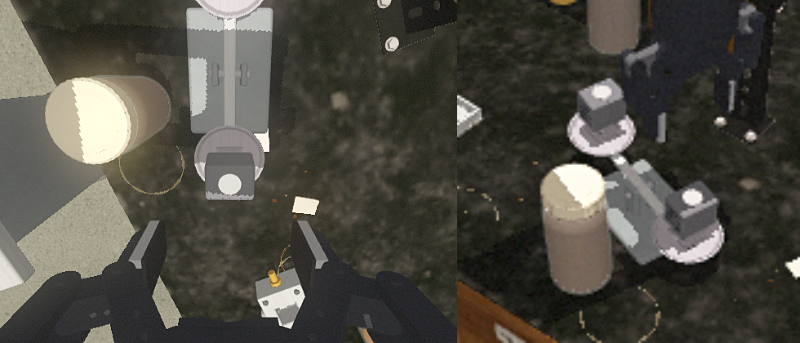

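Both cartridges stand on their pans. The right pan dropped (233 against 222 in the crop) and the left rose, so the right one is spent. I'll check its offset and regrasp it.

```bash
python3 - <<'E'
from h import *
from bench import readout
c=np.load("w7.npz");o=readout.get_obs();s=.8163
print("cap",px(c,230/s,184/s,z=.105),px(c,230/s,184/s),"pan",(px(c,195/s,158/s,z=.05)+px(c,265/s,158/s,z=.05))/2)
t=np.load("t7.npz")
print(go(o,[.500,-.076,.095],[.936,-.351]))
E
```

```text
cap [ 0.49754959 -0.08060806  0.105     ] [ 0.4974178  -0.08097303  0.10398581] pan [ 0.50059366 -0.07315948  0.05      ]
(array([ -1. ,   1. , 118.1]), array([-0.001, -0.   , -0.   ]))
```

>>> play_rows(xyz=[[-5,0.5,20],[-5,0.5,50],[-5,0.5,80],[-5,0.5,100],[-5,0.5,112],[-5,0.5,118],[-5,0.5,118],[-5,0.5,118],[-5,0.5,118],[-5,0.5,118]], rot=[[0,0.04,0],[0,0.085,0],[0,0.085,0],[0,0.085,0],[0,0.085,0],[0,0.085,0],[0,0.085,0],[0,0.085,0],[0,0.085,0],[0,0.085,0]], grip=[0.8,0.8,0.8,0.8,0.8,0.8,0.8,0.3,0.3,0.3])

```text
time_s: 23.8
eef_pos: [0.4991, -0.08, 0.0968]
eef_rot: [-0.024, 0.821, 0.569, 0.035]
wrist_force: [-1.7, 0.1, 6.3]
opening: 0.51
grasp_force: 60.7
```

>>> play_rows(xyz=[[0,0,-1],[0,0,-3],[0,0,-5],[0,0,-7],[0,0,-9],[0,0,-11],[0,0,-13],[0,0,-15],[0,0,-18],[0,0,-21]], rot=[[0,0,0],[0,0,0],[0,0,0],[0,0,0],[0,0,0],[0,0,0],[0,0,0],[0,0,0],[0,0,0],[0,0,0]], grip=[0.3,0.3,0.3,0.3,0.3,0.3,0.3,0.3,0.3,0.3])

```text
time_s: 25.05
eef_pos: [0.4979, -0.0815, 0.1169]
eef_rot: [-0.024, 0.821, 0.569, 0.035]
wrist_force: [0.5, 0.7, -1.8]
opening: 0.51
grasp_force: 61.0
```

>>> play_rows(xyz=[[0,0,-5],[0,0,-15],[0,0,-30],[0,0,-50],[0,0,-75],[0,0,-95],[0,0,-105],[0,0,-105],[0,0,-105],[0,0,-105]], rot=[[0,0,0],[0,0,0],[0,0,0],[0,-0.02,0],[0,-0.05,0],[0,-0.085,0],[0,-0.085,0],[0,-0.085,0],[0,-0.085,0],[0,-0.085,0]], grip=[0.3,0.3,0.3,0.3,0.3,0.3,0.3,0.3,0.3,0.3])

```text
time_s: 26.3
eef_pos: [0.4943, -0.0897, 0.2204]
eef_rot: [-0.001, 0.822, 0.569, -0.0]
wrist_force: [-0.1, 0.1, -2.3]
opening: 0.503
grasp_force: 61.1
```

```bash
python3 - <<'E'
from h import *
o,c=wshot("w8");print(o["eef_pos"],go(o,[.485,.305,.21],[.936,-.351]),go(o,[.485,.305,.21],[1,.03]),o["wrist_force"])
E
```

```text
[ 0.49425618 -0.08972438  0.22040569] (array([ 366.3, -147.5,   10.8]), array([-0.002, -0.   , -0.001])) (array([ 366.3, -147.5,   10.8]), array([-0.002, -0.001, -0.389])) [-0.0987318   0.10582386 -2.27989514]
```

```bash
python3 - <<'E'
from h import *
from bench import readout
c=np.load("top0.npz");o=readout.get_obs()
print("beaker rim",px(c,140+105/4,180+350/4,z=.068),"base",px(c,140+120/4,180+360/4,z=.0))
for p in[(97,149),(230,153),(218,309),(85,305)]: print(px(c,140+p[0]/4,180+p[1]/4,z=.018).round(4))
print(o["q"]); print(go(o,[.503,.303,.21],[.65,.76]))
E
```

```text
beaker rim [0.38612329 0.33322141 0.068     ] base [0.38763327 0.33578915 0.        ]
[0.5466 0.3525 0.018 ]
[0.5406 0.2515 0.018 ]
[0.4214 0.2597 0.018 ]
[0.4272 0.3591 0.018 ]
[-4.16302089e-01  4.82519922e-02  1.81606546e+00  1.41975120e-04
  1.27888213e+00 -5.70653331e-02]
(array([ 370.7, -130. ,   10.8]), array([-1.000e-03, -1.000e-03, -1.223e+00]))
```

>>> play_rows(xyz=[[25,-9,0],[70,-25,0],[115,-41,0],[160,-57,0],[205,-73,0],[250,-89,0],[295,-106,0],[335,-120,0],[370,-133,0],[370,-133,0]], rot=[[0,0,-0.03],[0,0,-0.08],[0,0,-0.13],[0,0,-0.18],[0,0,-0.23],[0,0,-0.28],[0,0,-0.33],[0,0,-0.37],[0,0,-0.39],[0,0,-0.39]], grip=[0.3,0.3,0.3,0.3,0.3,0.3,0.3,0.3,0.3,0.3])

```text
time_s: 27.6
eef_pos: [0.4996, 0.3056, 0.2206]
eef_rot: [-0.0, 0.695, 0.719, -0.0]
wrist_force: [0.2, 0.4, -2.2]
opening: 0.504
grasp_force: 61.3
```

```bash
python3 - <<'E'
from h import *
from bench import vision
o,c=wshot("w9");print(o["eef_pos"],go(o,[.5,.304,.06],[1,.03]))
t=np.load("top0.npz");print("tray floor z",[px(t,u,v)[2].round(4) for u,v in[(180,237),(175,230),(185,245),(175,245)]])
E
```

```text
[0.4995652  0.30555587 0.2205627 ] (array([ -1.6,   0.6, 160.6]), array([-0.001, -0.   ,  0.004]))
tray floor z [np.float64(0.0027), np.float64(0.0065), np.float64(0.0024), np.float64(0.0042)]
```

>>> play_rows(xyz=[[0,0,30],[0,0,70],[0,0,105],[0,0,130],[0,0,145],[0,0,153],[0,0,156],[0,0,158],[0,0,160],[0,0,160]], rot=[[0,0,0],[0,0,0],[0,0,0],[0,0,0],[0,0,0],[0,0,0],[0,0,0],[0,0,0],[0,0,0],[0,0,0]], grip=[0.3,0.3,0.3,0.3,0.3,0.3,0.3,0.3,0.3,0.3])

```text
time_s: 28.9
eef_pos: [0.5004, 0.3035, 0.0616]
eef_rot: [0.0, 0.696, 0.718, 0.0]
wrist_force: [0.4, -0.2, -2.3]
opening: 0.501
grasp_force: 61.3
```

>>> play_rows(xyz=[[0,0,0.5],[0,0,1],[0,0,1.5],[0,0,2],[0,0,2.5],[0,0,3],[0,0,3],[0,0,3],[0,0,3],[0,0,3]], rot=[[0,0,0],[0,0,0],[0,0,0],[0,0,0],[0,0,0],[0,0,0],[0,0,0],[0,0,0],[0,0,0],[0,0,0]], grip=[0.3,0.3,0.3,0.3,0.3,0.3,0.3,0.3,0.3,0.3])

```text
time_s: 30.15
eef_pos: [0.5003, 0.3034, 0.0584]
eef_rot: [-0.0, 0.696, 0.718, 0.0]
wrist_force: [-0.0, -0.4, -1.1]
opening: 0.499
grasp_force: 61.3
```

>>> play_rows(xyz=[[0,0,0.5],[0,0,1],[0,0,1.5],[0,0,2],[0,0,2.5],[0,0,3],[0,0,3],[0,0,3],[0,0,3],[0,0,3]], rot=[[0,0,0],[0,0,0],[0,0,0],[0,0,0],[0,0,0],[0,0,0],[0,0,0],[0,0,0],[0,0,0],[0,0,0]], grip=[0.3,0.3,0.3,0.3,0.3,0.3,0.3,0.3,0.3,0.3])

```text
time_s: 31.4
eef_pos: [0.5004, 0.3036, 0.0576]
eef_rot: [0.0, 0.696, 0.718, -0.0]
wrist_force: [-7.3, -2.0, 17.3]
opening: 0.504
grasp_force: 63.8
```

On the tray floor. I'll ease up, open and retreat.

>>> play_rows(xyz=[[0,0,-1],[0,0,-2],[0,0,-2],[0,0,-2],[0,0,-2],[0,0,-2],[0,0,-2],[0,0,-2],[0,0,-2],[0,0,-2]], rot=[[0,0,0],[0,0,0],[0,0,0],[0,0,0],[0,0,0],[0,0,0],[0,0,0],[0,0,0],[0,0,0],[0,0,0]], grip=[0.3,0.3,0.5,0.52,0.55,0.6,0.65,0.7,0.75,0.75])

```text
time_s: 32.65
eef_pos: [0.5003, 0.3033, 0.0573]
eef_rot: [0.0, 0.696, 0.718, 0.0]
wrist_force: [0.5, -0.3, -0.2]
opening: 0.749
grasp_force: 0.0
```

>>> play_rows(xyz=[[0,0,-5],[0,0,-15],[0,0,-35],[0,0,-60],[0,0,-90],[0,0,-120],[0,0,-150],[0,0,-160],[0,0,-160],[0,0,-160]], rot=[[0,0,0],[0,0,0],[0,0,0],[0,0,0],[0,0,0],[0,0,0],[0,0,0],[0,0,0],[0,0,0],[0,0,0]], grip=[0.75,0.75,0.75,0.75,0.75,0.75,0.75,0.75,0.75,0.75])

```text
time_s: 33.9
eef_pos: [0.4995, 0.3031, 0.2161]
eef_rot: [-0.0, 0.696, 0.718, -0.001]
wrist_force: [-1.2, -0.5, -0.4]
opening: 0.751
grasp_force: 0.0
```

```bash
python3 - <<'E'
from h import *
from bench import vision
o,c=wshot("w10");print(o["time_s"],o["eef_pos"],o["grasp_force"])
s=vision.camera("scene")
a=c["color"][:,:,::-1];b=cv2.resize(s["color"][100:280,120:340,::-1],(513,420))
cv2.imwrite("pics/m10.png",cv2.resize(np.hstack([a,b]),(800,313)))
E
```

```text
33.9 [0.4995249  0.3030804  0.21605921] 0.0
```

View pics/m10.png

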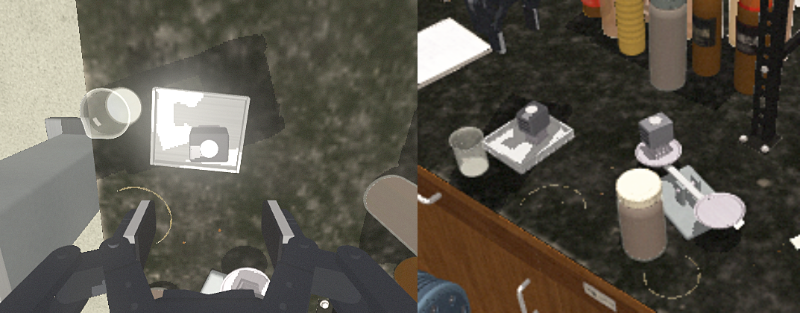

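The spent cartridge stands upright in the tray (cap at about (209,145) in the composite), and the other is on the left pan. One numerical check before handing in.

```bash
python3 - <<'E'
from h import *
from bench import ctrl,vision
c=np.load("w10.npz");s=313/420
cap=px(c,209/(800/1073),145/s,z=.066)
cor=[px(c,u/(800/1073),v/s,z=.018) for u,v in[(153,87),(251,95),(241,173),(151,164)]]
m=np.mean(cor,axis=0);print(cap,m,cap-m)
if abs(cap-m)[0]<.035 and abs(cap-m)[1]<.03: print(ctrl.hand_in())
E
```

```text
[0.49923815 0.30774831 0.066     ] [0.48662816 0.31128764 0.018     ] [ 0.01260999 -0.00353933  0.048     ]
the job is handed in; nothing more can be done
None
```

I handed the job in at about 34 s. The heavier cartridge, from the right-hand socket, stands in the drying tray about 13 mm from its centre. The lighter one stands on the left pan. I saw no contact with the jars or beaker, and the judge returned no verdict.

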